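# Load the rivet setter into the riveting stand and strike it home

### The job

A rivet is waiting on the sprung die inside the guide of the riveting stand: take the rivet setter (the straight, narrow-tipped steel iron) from the sloping rest and drop it tip-down into the guide, so that it stands there by itself on the die. Then take the mallet and, with its face on the setter's head, drive the setter down until the die bottoms, firmly but without smashing it; let it spring back, and stand the mallet on its face on the bench again. Leave the comb-ended iron, the weight, the bottle and the tin where they are.

Things in the scene. Friction and masses are not known exactly. Their poses are not given: they have to be found in the camera images.
- setter: Straight steel iron 180 mm long, 0.2 to 0.3 kg. Square shank 16 x 16 mm, tapering over its last 12 mm to an 11 mm tip; round dark head, diameter 26 mm, at 165 to 180 mm from the tip. Origin: middle of the tip; +z along the shank to the head; x, y normal to the flats. Centre of mass about 100 mm from the tip. Starts on the rest at 45 degrees, tip low towards the robot, y level.
- setter_head (a point): Centre of the top of the setter's head, 180 mm from its tip along +z.
- comb: The other iron on the rest, to be left alone: same shank, head, length and frame, but its tip is a 40 mm broad comb with four prongs (broad along its y). It does not fit the guide. On the rest the heads of both irons reach 185 mm above the bench.
- rest: Wooden rest, 182 mm wide (y), 150 long (x), 155 high: two rails sloping up 45 degrees away from the robot, a stop at the low end. Origin: centre of its foot on the bench. The irons lie along its x at y = +40 and -40 mm, either way round; 50 to 138 mm from the tips the shanks span free, 30 mm air below. Gripped with the tool axis 30 degrees off the shank, an iron stands up with the tool tilted 30.
- stand: Fixed riveting stand: grey base plate 120 (x) x 100 (y) x 12 mm, in its middle an upright square steel sleeve, the guide: inside 22 x 22 mm, walls 6 mm, sides parallel to the stand's x and y, open top 110 mm above the bench, windows low on both x sides, grey cheeks 57 mm high on the y sides. Origin: centre of the base's underside; z up.
- mouth (a point): Centre of the guide's open top, 110 mm above the bench.
- seat (a point): Centre of the die's top when up, 35 mm above the bench, 75 mm below the mouth: where the setter's tip stands. It does not go down with the die. The loaded setter tops out 215 mm above the bench and leans 8 degrees at most.
- die (a joint): Sprung brass die in the guide's floor; 0 = up, grows as it is pressed down, stop at 0.010 m (bottomed). It carries the setter's weight without sinking; it begins to move at about 5 N and takes about 15 N at the stop (setter weight included); it springs back.
- mallet: Rawhide mallet, 0.34 to 0.55 kg: cylindrical head, diameter 60 mm, 90 mm high, standing on one flat face; wooden handle level at mid-height along the mallet's -x (30 to 153 mm from the head's axis), 22 mm wide (y), 30 to 60 mm above the face. Origin: centre of the face it stands on; z up through the head. Centre of mass about 15 mm from the head's axis.
- mallet_grip (a point): A good place to grip the handle from above: 62 mm from the head's axis (along -x) and 45 mm above the face, in the middle of the handle.
- weight: Bystander: dark round lead weight, diameter 72 mm, 44 mm high. Origin: centre of its underside.
- glue: Bystander: white bottle with a black cap, diameter 52 mm, 130 mm high. Origin: centre of its underside.
- tin: Bystander: low closed tin, diameter 66 mm, 55 mm high. Origin: centre of its underside.
Things that resemble listed ones, but are neither listed nor needed, are in the scene too. Leave any green or purple look-alike of the setter alone.

How it is judged:
By the outcome, as a careful person would: the job done as asked, in the order asked, and still so for the second after the job is handed in, with the robot touching nothing.
It also fails if it takes over 72 s, if anything falls off the work surface, if the arm or the gripper's body presses on something with over 40 N, if the wrist force passes 120 N, or if a joint passes its speed limit or range.

### The arm

A 7-joint arm with a two-finger parallel gripper is mounted at the origin on the work surface. World frame = base frame: x ahead of the robot, y to its left, z up, the work surface at z = 0. Lengths are in m, angles in rad, forces in N, time in s.
With the tool pointing down it reaches from about 0.4 to 0.85 m from the base axis. Payload 6.9 kg.
Tool frame: the origin (TCP) lies midway between the tips of the shut fingers; the grasp point (between the pads) lies 19 mm behind it; z points along the fingers, y is the line along which they close (so a half turn about z gives the same grasp; the last joint's range is limited). The gripper opens to 85 mm and grips with 20 to 120 N. Pads are 22 mm wide; open, the fingers measure 114 mm over their backs; the gripper's body (76 mm by 85 mm) begins 54 mm behind the grasp point. The pads swing forward as they close: fully open they stand 13 mm farther back than shut.
Start: joints at [-1.002, 0.507, -0.238, 1.5, 0.126, 1.149, -0.155], TCP at [0.28, 0.559, 0.231] pointing down, gripper open.
Joint ranges: [-3.08, 3.08], [-0.24, 2.05], [-1.43, 1.35], [0, 2.5], [-1.52, 4.66], [0.17, 1.96], [-2.89, 2.89]. Speed limits (rad/s): [2.39, 2.39, 3.14, 3.14, 3.14, 3.14, 3.14].

### API

Orientations are given as [roll, pitch, yaw] about the fixed x, y, z axes, in that order (R = Rz(yaw) Ry(pitch) Rx(roll)).
In Python, from station import manip, cams, ticket gives the robot as it stands.
- The arm moves only by the tool apply_moves, never from a script. Its argument "targets" is a list of rows, each a list of 7 numbers: the finger opening in m, from 0 to 0.0854, then the shift along the tool's x, y, z in m, then the turn, a rotation vector about the tool's x, y, z in rad. In form: [[jaw, tx, ty, tz, rx, ry, rz], ...]. A call has 1 to 10 rows; each row is the pose to reach, as a shift and turn from the pose commanded when the call began, along the tool's axes at that moment; what a row does not reach only later rows make up. A row lasts 1/10 s, in which the tool goes at most 50 mm and 8.59 degrees, less where a joint would pass 70% of its speed; a pose out of reach is approached as far as the arm can. A call with a gripper value outside its range is refused whole. The fingers move at their own pace and stop on an object; "newtons" is the grip in N (left out, the last holds). Time passes only in rows, so rows that repeat a pose let the fingers close. It gives the time, the measured TCP pose, the force, the opening and the grip force at its end, in the units of the state.
- manip.sense(): the state, without advancing time (a new reading comes with each control period).
- cams.snapshot(name): name is "side" or "top"; returns the picture (384x512x3 uint8, red, green, blue); there is no depth.
- cams.camera_info(name): a dict with "fovy" (degrees; the focal length in pixels is half the picture's height over the tangent of half this angle, whatever the lens; pixels are square), "cx", "cy" (the principal point, pixels), "extrinsics" (4x4, takes a point from camera to world coordinates). Camera axes: x right, y down, z forward; pixel columns grow to the right and rows downward; lengths in m; the calibration is good to about 2 mm. A picture is of the moment at which its call begins. camera_info takes no time and is no camera call.
- ticket.sign_off(): hands the job in; it is judged then, once.
The state is a dict: "t": time; "joint_pos": joint angles; "qd": joint speeds; "joint_efforts": joint torques, N m; "tool_pos": TCP position; "orientation": TCP orientation; "ft_force": force on the tool from outside, world axes, zero at the start; "ft_torque": the same for the moment, N m; "gripper_width": opening from 0.0 (shut) to 1.0 (fully open); "gripper_force": force on a finger pad.
Only numpy, scipy, OpenCV 4.12 (cv2) and the standard library are available. Lean on these libraries where they do the work, as an engineer would, in place of code of your own. Each camera call takes 0.05 s, during which the arm holds its last target. There are 200 camera calls.

## Working session

There is one attempt and no reset: what is moved stays moved. The work goes in short steps, Python scripts to look and compute and a tool call to move; the robot and the scene stay as the last step left them, time stands still between calls to the robot, and variables do not carry over. Pictures are saved under pics/ and viewed, at most 10 in all, crops included, and the job is handed in when it is done.

Besides the shell and the picture viewer there is one more tool, called after "Call:" by a JSON object that holds its "name" and its "arguments", one argument or row to a line. apply_moves: Moves the arm, as the interface text tells. Its arguments: {"type":"object","properties":{"targets":{"type":"array"},"newtons":{"type":"number"}},"required":["targets"]}

```bash
ls; mkdir -p pics; python3 - <<'E'
from station import manip,cams
import cv2,json
import numpy as np
np.set_printoptions(precision=4,suppress=True)
for n in("side","top"):
    im=cams.snapshot(n); cv2.imwrite(f"pics/{n}0.png",im[:,:,::-1]); 
    i=cams.camera_info(n); print(n,i)
    cv2.imwrite(f"pics/{n}0b.png",cv2.resize(im[:,:,::-1],(800,600),interpolation=cv2.INTER_CUBIC))
print(manip.sense())
E
```

```text
pics
side {'fovy': 54.15038527533689, 'cx': 258.48035829656624, 'cy': 198.57316748988032, 'extrinsics': array([[ 0.7809, -0.3748,  0.4997, -0.1356],
       [-0.6246, -0.461 ,  0.6303, -0.6664],
       [-0.0059, -0.8044, -0.5941,  0.8066],
       [ 0.    ,  0.    ,  0.    ,  1.    ]])}
top {'fovy': 43.94511530733091, 'cx': 255.3506717681747, 'cy': 189.6533330920102, 'extrinsics': array([[ 0.0124, -0.992 ,  0.126 ,  0.244 ],
       [-0.9998, -0.01  ,  0.0198,  0.0454],
       [-0.0183, -0.1262, -0.9918,  1.587 ],
       [ 0.    ,  0.    ,  0.    ,  1.    ]])}
{'t': 0.1, 'joint_pos': array([-1.0015,  0.5083, -0.2375,  1.501 ,  0.1257,  1.1489, -0.1548]), 'qd': array([ 0.0004, -0.002 ,  0.0014, -0.0039, -0.0009, -0.0005,  0.0011]), 'joint_efforts': array([ -0.0049, -62.1829,  -2.1949, -25.0202,   0.0125,   0.0078,
        -0.    ]), 'tool_pos': array([0.2795, 0.5585, 0.2305]), 'orientation': array([-3.14  ,  0.0001,  2.6778]), 'ft_force': array([ 0.5972,  0.2963, -0.5645]), 'ft_torque': array([-0.0155,  0.0293, -0.0164]), 'gripper_force': 0.0, 'gripper_width': 1.0033405108462232}
```

View pics/side0b.png

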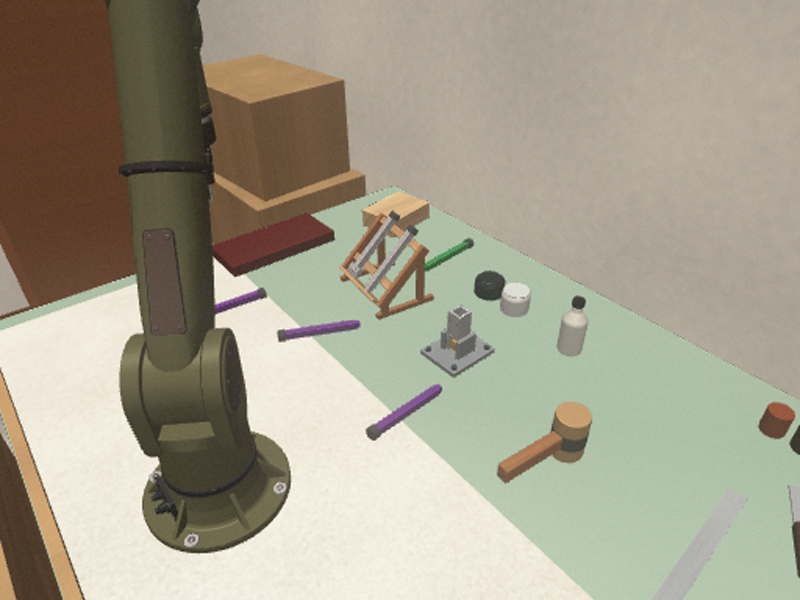

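View pics/top0b.png

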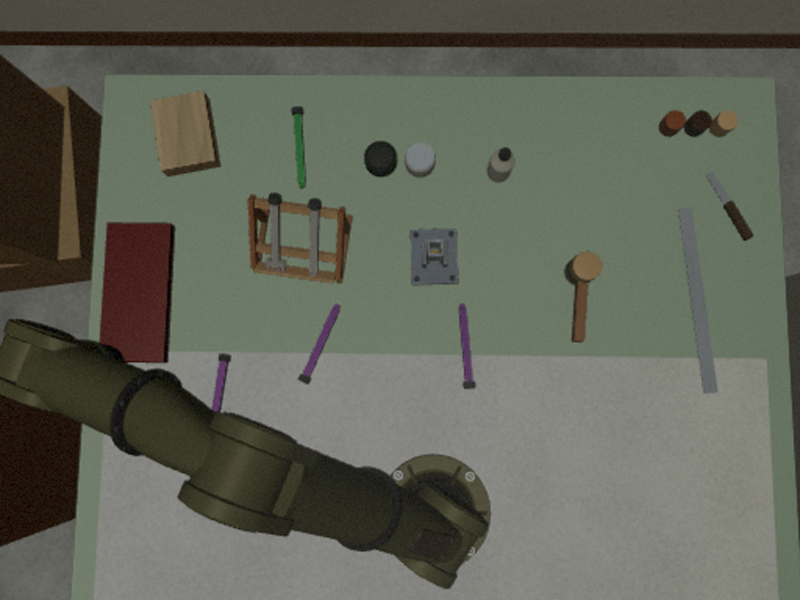

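The overview shows the rest with two irons: the comb on the left and the plain setter on the right (top view 314,200–275 at 800 px). The stand is at (435,255), with the mallet at (587,267) and its handle pointing toward the robot. Next I'll view enlarged crops.

```bash
cat > h.py <<'E'
import numpy as np, cv2, math
from station import manip,cams
from scipy.spatial.transform import Rotation as R
np.set_printoptions(precision=4,suppress=True)
def cam(n):
    i=cams.camera_info(n); return 192/math.tan(math.radians(i["fovy"])/2),i["cx"],i["cy"],np.array(i["extrinsics"])
def ray(n,u,v):
    f,cx,cy,E=cam(n); d=E[:3,:3]@np.array([(u-cx)/f,(v-cy)/f,1]); return E[:3,3],d
def onz(n,u,v,z):
    o,d=ray(n,u,v); return o+d*(z-o[2])/d[2]
def proj(n,p):
    f,cx,cy,E=cam(n); q=E[:3,:3].T@(np.asarray(p)-E[:3,3]); return np.array([f*q[0]/q[2]+cx,f*q[1]/q[2]+cy])
def tri(a,b):  # top pixel, side pixel -> point, gap
    o1,d1=ray("top",*a);o2,d2=ray("side",*b)
    s=np.linalg.lstsq(np.c_[d1,-d2],o2-o1,rcond=None)[0]
    p,q=o1+s[0]*d1,o2+s[1]*d2; return (p+q)/2,np.linalg.norm(p-q)
def tile(im,x,y,w=80,h=60,k=5):
    t=cv2.resize(im[y:y+h,x:x+w],None,fx=k,fy=k,interpolation=cv2.INTER_CUBIC)
    for j in range(0,w,10): cv2.putText(t,str(x+j),(j*k,8),0,.3,(0,0,255),1); cv2.line(t,(j*k,10),(j*k,14),(0,0,255),1)
    for j in range(0,h,10): cv2.putText(t,str(y+j),(0,j*k+3),0,.3,(0,0,255),1); cv2.line(t,(20,j*k),(24,j*k),(0,0,255),1)
    return t
E
python3 - <<'E'
from h import *
T=cv2.imread("pics/top0.png");S=cv2.imread("pics/side0.png")
T=cv2.convertScaleAbs(T,alpha=1.5)
cv2.imwrite("pics/m1.png",np.vstack([np.hstack([tile(T,155,122),tile(T,250,138)]),np.hstack([tile(S,215,132),tile(S,255,185)])]))
# mallet mask
for n in("top","side"):
    im=cv2.imread(f"pics/{n}0.png"); h=cv2.cvtColor(im,cv2.COLOR_BGR2HSV)
    m=cv2.inRange(h,(3,70,50),(20,255,255)); k,l,st,c=cv2.connectedComponentsWithStats(m)
    print(n,[(st[i].tolist(),c[i].round(1).tolist()) for i in range(1,k) if st[i,4]>40])
E
```

```text
top [([27, 55, 25, 113, 1069], [42.4, 118.6]), ([97, 59, 44, 54, 1521], [117.1, 85.8]), ([425, 71, 14, 13, 134], [431.9, 76.6]), ([455, 71, 17, 16, 180], [463.2, 78.3]), ([159, 124, 64, 57, 1040], [189.6, 156.8]), ([179, 129, 20, 9, 121], [188.3, 132.8]), ([65, 142, 42, 90, 1091], [85.7, 191.2]), ([92, 143, 18, 12, 71], [99.5, 147.0]), ([179, 158, 19, 8, 111], [188.2, 161.2]), ([365, 161, 20, 58, 586], [372.7, 184.8]), ([0, 168, 19, 5, 42], [7.3, 169.6]), ([99, 168, 9, 15, 51], [103.1, 174.0]), ([64, 202, 15, 24, 80], [70.0, 213.1])]
side [([0, 0, 87, 204, 14543], [38.9, 96.0]), ([128, 35, 106, 142, 10453], [175.8, 100.0]), ([217, 123, 61, 81, 1669], [251.9, 159.3]), ([92, 147, 25, 51, 590], [103.5, 169.0]), ([230, 153, 17, 24, 118], [239.7, 166.7]), ([0, 237, 54, 147, 1478], [24.9, 319.2]), ([318, 257, 61, 52, 1140], [352.3, 282.2]), ([486, 257, 23, 24, 386], [496.7, 268.4]), ([0, 278, 40, 106, 2319], [13.0, 345.4])]
```

View pics/m1.png

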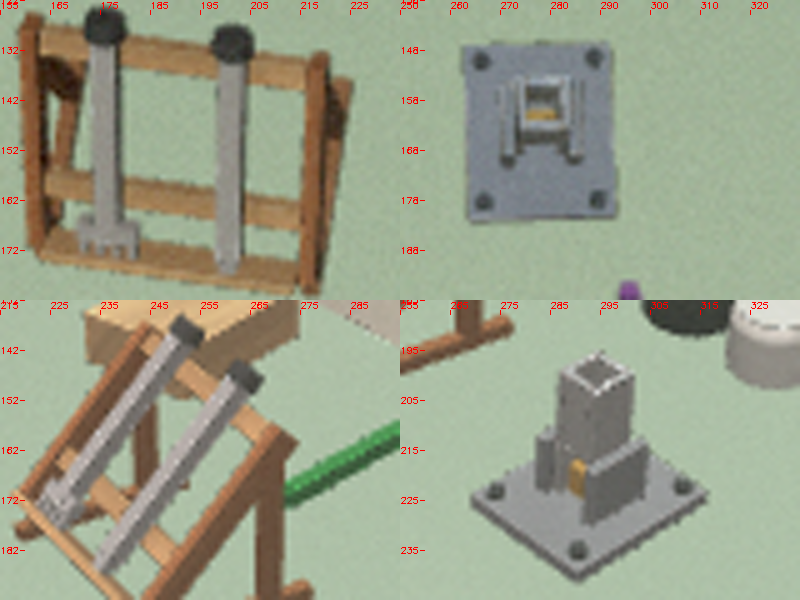

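The crops show the setter (top view) running from its head at (201,131) to its tip at (200.6,175). In the side view it runs from (263.6,147) to (236,185). The guide mouth is at (278.6,158) top and (294.4,199.6) side. The base plate corners are clear in both views.

```bash
cat > m1.py <<'E'
from h import *
from itertools import product
def comp(n,lo,hi,seed,box):
    im=cv2.imread(f"pics/{n}0.png"); h=cv2.cvtColor(im,cv2.COLOR_BGR2HSV); m=cv2.inRange(h,lo,hi)
    b=np.zeros_like(m); x0,y0,x1,y1=box; b[y0:y1,x0:x1]=m[y0:y1,x0:x1]
    k,l,st,c=cv2.connectedComponentsWithStats(b); i=l[int(seed[1]),int(seed[0])]
    print(n,seed,"label",i,st[i],c[i].round(2)); return (l==i).astype(np.uint8)
def line(m):
    y,x=np.nonzero(m); v=cv2.fitLine(np.c_[x,y].astype(np.float32),cv2.DIST_HUBER,0,.01,.01).ravel(); return v
g=((0,0,70),(180,28,255))
im={n:cv2.cvtColor(cv2.imread(f"pics/{n}0.png"),cv2.COLOR_BGR2HSV) for n in("top","side")}
for n,p in(("top",(201,150)),("top",(209,150)),("top",(265,165)),("top",(370,170)),("side",(250,166)),("side",(255,176)),("side",(285,200))): print(n,p,im[n][p[1],p[0]])
N=[]
for n,seed,box in(("top",(201,150),(194,136,209,168)),("side",(250,166),(236,155,264,184))):
    lo=(0,0,60) ; m=comp(n,lo,(180,35,255),seed,box); v=line(m); print(v)
    a=ray(n,v[2],v[3]);b=ray(n,v[2]+20*v[0],v[3]+20*v[1])[1]; nn=np.cross(a[1],b); nn/=np.linalg.norm(nn); N.append((nn,nn@a[0]))
d=np.cross(N[0][0],N[1][0]); d/=np.linalg.norm(d); d*=np.sign(d[2])
p=np.linalg.solve(np.array([N[0][0],N[1][0],d]),[N[0][1],N[1][1],0]); 
p=p+d*(.06-p[2])/d[2]; print("setter axis dir",d,"pt z=.06",p,"elev",np.degrees(np.arcsin(d[2])),"az",np.degrees(np.arctan2(d[1],d[0])))
for t,s in(((201.4,130.6),(263.6,147.4)),((200.6,176),(235,186.5))): print("tri",tri(t,s))
print("mouth tri",tri((278.6,158),(294.4,199.6)), onz("top",278.6,158,.11),onz("side",294.4,199.6,.11))
m=comp("top",(95,30,40),(130,255,255),(265,165),(255,140,300,190))
c=max(cv2.findContours(m,0,1)[0],key=cv2.contourArea); r=cv2.minAreaRect(c); print(r)
B=np.array([onz("top",*q,.012) for q in cv2.boxPoints(r)]); print(B,B.mean(0))
for i in range(4): e=B[(i+1)%4]-B[i]; print(np.linalg.norm(e),np.degrees(np.arctan2(e[1],e[0])))
E
python3 m1.py
```

```text
top (201, 150) [20 24 97]
top (209, 150) [ 52  39 118]
top (265, 165) [110  33  93]
top (370, 170) [ 18 105 124]
side (250, 166) [ 13  19 119]
side (255, 176) [ 12 131 170]
side (285, 200) [ 52  35 191]
top (201, 150) label 1 [197 136   8  32 174] [200.32 150.48]
[  0.0159  -0.9999 200.2    147.    ]
side (250, 166) label 2 [236 155  28  29 386] [250.11 167.81]
[  0.6435  -0.7654 249.2483 168.6043]
setter axis dir [ 0.7685 -0.0782  0.635 ] pt z=.06 [0.5135 0.2577 0.06  ] elev 39.421840137060336 az -5.81099982891733
tri (array([0.6067, 0.2408, 0.1649]), np.float64(0.0026759563158357063))
tri (array([0.4856, 0.2558, 0.042 ]), np.float64(0.004612442604637686))
mouth tri (array([0.5348, 0.0016, 0.1071]), np.float64(0.0033844995869616763)) [0.5329 0.0027 0.11  ] [ 0.5336 -0.0019  0.11  ]
top (265, 165) label 22 [264 164   5   6  10] [266.7 166.2]
((267.0000305175781, 166.00001525878906), (5.656853675842285, 2.8284268379211426), 45.0)
[[0.5277 0.0487 0.012 ]
 [0.5346 0.0421 0.012 ]
 [0.5211 0.0286 0.012 ]
 [0.5142 0.0352 0.012 ]] [0.5244 0.0386 0.012 ]
0.009566723826670141 -44.02377705969542
0.019129382049722688 -134.90689837512141
0.009554817380540303 135.9235478711214
0.019120418892052078 45.12838234756221
```

```bash
cat > m2.py <<'E'
from h import *
IM={n:cv2.GaussianBlur(cv2.imread(f"pics/{n}0.png"),(3,3),0).astype(float) for n in("top","side")}
def ng(n,box):   # not mat
    b,g,r=np.moveaxis(IM[n],2,0); m=((g-(r+b)/2)/(g+1)<.07).astype(np.uint8); o=np.zeros_like(m); x0,y0,x1,y1=box;o[y0:y1,x0:x1]=m[y0:y1,x0:x1]
    return o
def big(m):
    k,l,st,c=cv2.connectedComponentsWithStats(m); i=1+np.argmax(st[1:,4]); print(st[i],c[i].round(2)); return (l==i).astype(np.uint8)
def fit(m): y,x=np.nonzero(m); return cv2.fitLine(np.c_[x,y].astype(np.float32),cv2.DIST_HUBER,0,.01,.01).ravel()
def plane(n,v):
    a=ray(n,v[2],v[3]);b=ray(n,v[2]+20*v[0],v[3]+20*v[1])[1]; nn=np.cross(a[1],b); nn/=np.linalg.norm(nn); return nn,nn@a[0]
if __name__=="__main__":
    # setter: rows between rails, grey = low saturation, not mat
    def rows(n,v0,v1,u0,u1):
        b,g,r=np.moveaxis(IM[n],2,0); sat=(np.maximum(np.maximum(r,g),b)-np.minimum(np.minimum(r,g),b))/(g+1); q=(g-(r+b)/2)/(g+1)
        m=np.zeros(g.shape,np.uint8); s=(slice(v0,v1),slice(u0,u1)); m[s]=((q[s]<.07)&(sat[s]<.3)); return m
    N=[]
    for n,m in(("top",rows("top",138,157,192,212)),("side",rows("side",154,178,236,268))):
        m=big(m); v=fit(m); print(n,v); N.append(plane(n,v))
    d=np.cross(N[0][0],N[1][0]); d/=np.linalg.norm(d); d*=np.sign(d[2])
    p=np.linalg.solve(np.array([N[0][0],N[1][0],d]),[N[0][1],N[1][1],0]); p=p+d*(.1-p[2])/d[2]
    print("axis",d,p,"elev",np.degrees(np.arcsin(d[2])),"az",np.degrees(np.arctan2(d[1],d[0])))
    for n,z,box in(("top",.012,(255,140,300,190)),("side",.012,(262,190,322,246))):
        m=big(ng(n,box)); c=max(cv2.findContours(m,0,1)[0],key=cv2.contourArea)
        if n=="top":
            B=np.array([onz(n,*q,z) for q in cv2.boxPoints(cv2.minAreaRect(c))]); print(B[:,:2],B.mean(0))
        W=np.array([onz(n,*q,z)[:2] for q in c[:,0]],np.float32); r=cv2.minAreaRect(W); print(n,r)
    m=ng("top",(355,155,400,225)); m=big(m); c=max(cv2.findContours(m,0,1)[0],key=cv2.contourArea)[:,0]
    print("mallet bbox top",c.min(0),c.max(0))
    h=m.copy();h[:182]=0;h[214:]=0; v=fit(h); a,b=[onz("top",v[2]+k*v[0],v[3]+k*v[1],.06) for k in(-10,10)]; e=(a-b)*np.sign((a-b)[0]); print("handle",v,a,b,"az",np.degrees(np.arctan2(e[1],e[0])))
    d=m.copy(); d[178:]=0; cc=max(cv2.findContours(d,0,1)[0],key=cv2.contourArea); print("disc",cv2.minEnclosingCircle(cc),cv2.boundingRect(cc))
    T=cv2.convertScaleAbs(cv2.imread("pics/top0.png"),alpha=1.5);S=cv2.imread("pics/side0.png")
    cv2.imwrite("pics/m2.png",np.hstack([tile(T,340,155,70,70),tile(S,315,250,70,70)]))
E
python3 m2.py
```

```text
[198 138   7  19  93] [200.75 146.63]
top [  0.0718  -0.9974 200.6676 146.7609]
[237 154  25  24 205] [249.31 165.11]
side [  0.6291  -0.7773 249.3589 165.3734]
axis [ 0.706  -0.1339  0.6955] [0.5437 0.2525 0.1   ] elev 44.06523206842748 az -10.743761573983075
[ 263  147   30   35 1015] [277.36 164.02]
[[ 0.5893  0.0527]
 [ 0.5901 -0.045 ]
 [ 0.4744 -0.0453]
 [ 0.4734  0.0515]] [0.5318 0.0035 0.012 ]
top ((0.5318448543548584, 0.0034969598054885864), (0.11592213809490204, 0.09737299382686615), 0.5591241121292114)
[ 269  195   47   46 1051] [292.3  220.03]
side ((0.5594785809516907, 0.028563275933265686), (0.18646110594272614, 0.1638772338628769), 3.0694658756256104)
[364 162  21  57 586] [372.49 185.42]
mallet bbox top [364 162] [384 218]
handle [  0.0689  -0.9976 370.9246 197.5059] [ 0.384  -0.2932  0.06  ] [ 0.4486 -0.2988  0.06  ] az -4.9345906853188675
disc ((374.1363525390625, 171.13636779785156), 10.35037899017334) (364, 162, 21, 16)
```

View pics/m2.png

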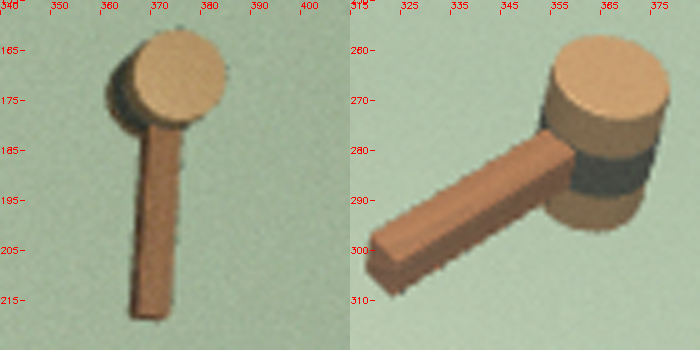

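The mallet disc is centred at about (375.4,169.8) in the top view and the handle points toward the robot (down). Next I'll refine the setter, mallet and stand poses and work out the first move.

```bash
cat >> h.py <<'E'
def pose():
    s=manip.sense(); return np.array(s["tool_pos"]),R.from_euler("xyz",s["orientation"]).as_matrix(),s
def go(p,M=None,show=True):  # relative move to TCP p, rotation M
    q,C,s=pose(); M=C if M is None else M
    t=C.T@(np.asarray(p)-q); w=R.from_matrix(C.T@M).as_rotvec()
    print("t=%.2f shift"%s["t"],t,"rot",w,"rows",max(np.linalg.norm(t)/.05,np.linalg.norm(w)/.1499)); return t,w
def tool(yaw,dep):  # tool y along Rz(yaw) y; z in that xz-plane at angle dep(deg): 270=down, 300=outward-down
    a=math.radians(dep); z=np.array([math.cos(a),0,math.sin(a)]); y=np.array([0,1,0]); return R.from_euler("z",yaw,degrees=True).as_matrix()@np.c_[np.cross(y,z),y,z]
E
python3 - <<'E'
from h import *
for o in(0,-.4):
    h=onz("top",201.4+o,130.6+o,.1705); t=onz("top",200.7+o,174+o,.0525)
    e=h-t; print("setter head",h,"tip",t,"az",np.degrees(np.arctan2(e[1],e[0])),"len xy",np.hypot(*e[:2]))
    h=onz("side",263.6+o,147.4+o,.1705); t=onz("side",236.6+o,184.5+o,.0525); e=h-t
    print(" side head",h,"tip",t,np.degrees(np.arctan2(e[1],e[0])),np.hypot(*e[:2]))
    # comb
    h=onz("top",155+104/5+o,122+28/5+o,.1705); t=onz("top",155+109/5+o,122+225/5+o,.0585); e=h-t; print("comb",h,t,np.degrees(np.arctan2(e[1],e[0])))
    print("mallet top",onz("top",375.8+o,170.2+o,.09),"side",onz("side",315+261/5+o,250+78/5+o,.09))
    # upper crossbar direction: front upper edge
    a=onz("top",163.4,129,.145);b=onz("top",217,137,.145); e=a-b; print("bar",np.degrees(np.arctan2(-e[0],e[1])))
E
```

```text
setter head [0.6041 0.2407 0.1705] tip [0.4887 0.2554 0.0525] az -7.246089775794618 len xy 0.11635538430418584
 side head [0.6014 0.2323 0.1705] tip [0.491  0.2488 0.0525] -8.490057670430224 0.1116552185534516
comb [0.6129 0.3195 0.1705] [0.5101 0.3335 0.0585] -7.737756201600438
mallet top [ 0.5002 -0.3063  0.09  ] side [ 0.503  -0.3104  0.09  ]
bar -8.184403799703944
setter head [0.6053 0.242  0.1705] tip [0.49   0.2568 0.0525] az -7.293821490606852 len xy 0.11629729091279266
 side head [0.6021 0.2354 0.1705] tip [0.4913 0.2517 0.0525] -8.376005571322104 0.11199099468561746
comb [0.6141 0.3208 0.1705] [0.5114 0.3349 0.0585] -7.789308315061642
mallet top [ 0.5014 -0.3051  0.09  ] side [ 0.5033 -0.3089  0.09  ]
bar -8.184403799703944
```

```bash
python3 - <<'E'
from h import *
M=tool(-7.9,265); g=np.array([.5716,.2425,.138])
go(g+M[:,2]*(.019-.10),M)
E
```

```text
t=0.10 shift [-0.4093 -0.1497  0.0121] rot [ 0.0126  0.0863 -0.3258] rows 8.72026649077165
```

Call:
{"name": "apply_moves", "arguments": {
  "targets": [
    [0.036,-0.41,-0.15,0.012,0.0126,0.0863,-0.326],
    [0.036,-0.41,-0.15,0.012,0.0126,0.0863,-0.326],
    [0.036,-0.41,-0.15,0.012,0.0126,0.0863,-0.326],
    [0.036,-0.41,-0.15,0.012,0.0126,0.0863,-0.326],
    [0.036,-0.41,-0.15,0.012,0.0126,0.0863,-0.326],
    [0.036,-0.41,-0.15,0.012,0.0126,0.0863,-0.326],
    [0.036,-0.41,-0.15,0.012,0.0126,0.0863,-0.326],
    [0.036,-0.41,-0.15,0.012,0.0126,0.0863,-0.326],
    [0.036,-0.41,-0.15,0.012,0.0126,0.0863,-0.326],
    [0.036,-0.41,-0.15,0.012,0.0126,0.0863,-0.326]
  ],
  "newtons": 40
}}

```text
t: 1.1
tool_pos: [0.5839, 0.2331, 0.2177]
orientation: [-3.138, -0.085, 2.993]
ft_force: [-0.1, 0.0, -0.6]
gripper_width: 0.421
gripper_force: 0.0
```

```bash
python3 - <<'E'
from h import *
M=tool(-7.9,265); g=np.array([.5716,.2425,.138])
print(pose()[0],pose()[2]["joint_pos"],pose()[2]["gripper_width"])
go(g+M[:,2]*.019,M)
ims=[]
for n,x,y in(("top",150,110),("side",205,95)):
    im=cams.snapshot(n)[:,:,::-1]; cv2.imwrite(f"pics/{n}1.png",im); ims.append(tile(cv2.convertScaleAbs(np.ascontiguousarray(im),alpha=1.5 if n=="top" else 1),x,y,100,120,4))
cv2.imwrite("pics/m3.png",np.hstack(ims))
E
```

```text
[0.5839 0.2331 0.2177] [-0.2317  0.5707 -0.285   1.4325  0.112   1.2305  0.9021] 0.42107178670440576
t=1.10 shift [0.0068 0.0078 0.0995] rot [-0.0027  0.0022 -0.0109] rows 2.0013312588571806
```

View pics/m3.png

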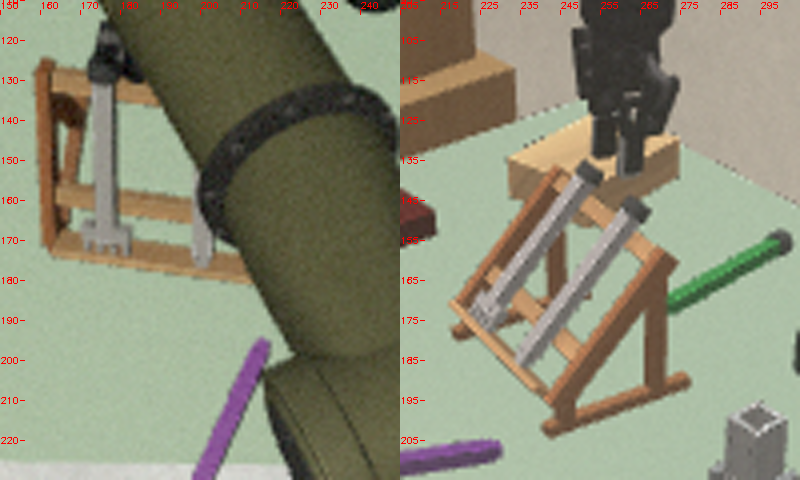

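The side view shows the open fingers hovering above the setter's upper shank, straddling it in y. Now I'll settle and re-measure.

Call:
{"name": "apply_moves", "arguments": {
  "targets": [
    [0.036,0,0,0,0,0,0],
    [0.036,0,0,0,0,0,0]
  ]
}}

```text
t: 1.4
tool_pos: [0.5781, 0.243, 0.2194]
orientation: [3.139, -0.087, 3.007]
ft_force: [0.5, 0.3, -0.4]
gripper_width: 0.422
gripper_force: 0.0
```

```bash
python3 - <<'E'
from h import *
M=tool(-7.9,265); g=np.array([.5716,.2425,.138])
go(g+M[:,2]*.019,M); print(proj("side",pose()[0]))
E
```

```text
t=1.40 shift [-0.0008 -0.0016  0.1006] rot [ 0.0019 -0.0002  0.003 ] rows 2.0125079711527047
[256.341 135.607]
```

Call:
{"name": "apply_moves", "arguments": {
  "targets": [
    [0.036,0,-0.001,0.02,0,0,0],
    [0.036,0,-0.001,0.04,0,0,0],
    [0.036,0,-0.001,0.06,0,0,0],
    [0.036,0,-0.001,0.08,0,0,0],
    [0.036,0,-0.001,0.09,0,0,0],
    [0.036,0,-0.001,0.1,0,0,0],
    [0.036,0,-0.001,0.1,0,0,0],
    [0.036,0,-0.001,0.1,0,0,0]
  ]
}}

```text
t: 2.2
tool_pos: [0.5707, 0.2421, 0.1202]
orientation: [3.14, -0.086, 3.004]
ft_force: [-0.7, 0.1, 0.3]
gripper_width: 0.425
gripper_force: 0.0
```

Not touching anything. Closing.

Call:
{"name": "apply_moves", "arguments": {
  "targets": [
    [0.005,0,0,0,0,0,0],
    [0.005,0,0,0,0,0,0],
    [0.005,0,0,0,0,0,0],
    [0.005,0,0,0,0,0,0],
    [0.005,0,0,0,0,0,0],
    [0.005,0,0,0,0,0,0]
  ],
  "newtons": 70
}}

```text
t: 2.8
tool_pos: [0.5711, 0.2422, 0.1208]
orientation: [3.139, -0.085, 3.004]
ft_force: [-0.0, 0.6, 6.4]
gripper_width: 0.177
gripper_force: 69.3
```

Call:
{"name": "apply_moves", "arguments": {
  "targets": [
    [0.005,0,0,-0.01,0,0,0],
    [0.005,0,0,-0.03,0,0,0],
    [0.005,0,0,-0.06,0,0,0],
    [0.005,0,0,-0.09,0,0,0],
    [0.005,0,0,-0.12,0,0,0],
    [0.005,0,0,-0.15,0,0,0],
    [0.005,0,0,-0.17,0,0,0],
    [0.005,0,0,-0.17,0,0,0],
    [0.005,0,0,-0.17,0,0,0]
  ]
}}

```text
t: 3.7
tool_pos: [0.5847, 0.2391, 0.2884]
orientation: [3.141, -0.087, 3.004]
ft_force: [0.7, -0.0, -2.4]
gripper_width: 0.174
gripper_force: 68.6
```

```bash
python3 - <<'E'
from h import *
p,C,s=pose(); print(p,s["ft_force"],s["ft_torque"])
# nominal: tip z .20 above mouth at stand; grasp at s=127 upright
M=tool(0.5,310); tip=np.array([.532,.002,.20]); g=tip+[0,0,.127]
go(g+M[:,2]*.019,M)
E
```

```text
[0.5847 0.2391 0.2884] [ 0.6932 -0.0203 -2.4163] [-0.0449 -0.173  -0.0339]
t=3.70 shift [ 0.0097 -0.2403 -0.0235] rot [-0.0443 -0.784  -0.1437] rows 5.3252420195622845
```

Call:
{"name": "apply_moves", "arguments": {
  "targets": [
    [0.005,0.002,-0.04,-0.005,-0.0075,-0.13,-0.024],
    [0.005,0.003,-0.08,-0.01,-0.015,-0.26,-0.048],
    [0.005,0.005,-0.12,-0.015,-0.022,-0.39,-0.072],
    [0.005,0.007,-0.16,-0.018,-0.03,-0.52,-0.096],
    [0.005,0.009,-0.2,-0.021,-0.037,-0.65,-0.12],
    [0.005,0.0097,-0.24,-0.0235,-0.044,-0.784,-0.144],
    [0.005,0.0097,-0.24,-0.0235,-0.044,-0.784,-0.144],
    [0.005,0.0097,-0.24,-0.0235,-0.044,-0.784,-0.144],
    [0.005,0.0097,-0.24,-0.0235,-0.044,-0.784,-0.144]
  ]
}}

```text
t: 4.6
tool_pos: [0.545, 0.0036, 0.3126]
orientation: [3.141, 0.697, -3.132]
ft_force: [0.3, -0.1, -1.0]
gripper_width: 0.175
gripper_force: 68.7
```

```bash
python3 - <<'E'
from h import *
p,C,s=pose(); print(p,s["joint_pos"],C[:,2])
ims=[]
for n,x,y in(("top",225,110),("side",245,105)):
    im=cams.snapshot(n)[:,:,::-1]; cv2.imwrite(f"pics/{n}2.png",im); ims.append(tile(cv2.convertScaleAbs(np.ascontiguousarray(im),alpha=1.5 if n=="top" else 1),x,y,100,140,4))
cv2.imwrite("pics/m4.png",np.hstack(ims))
for h in(.2,.38): print(proj("top",(.532,.002,h)),proj("side",(.532,.002,h)))
E
```

```text
[0.545  0.0036 0.3126] [ 0.0911  0.0209 -0.1764  2.2089  0.2326  0.2218  1.2878] [ 0.6422  0.0068 -0.7665]
[279.7621 152.4649] [294.6401 174.8586]
[282.0239 138.3101] [298.0787 118.4129]
```

View pics/m4.png

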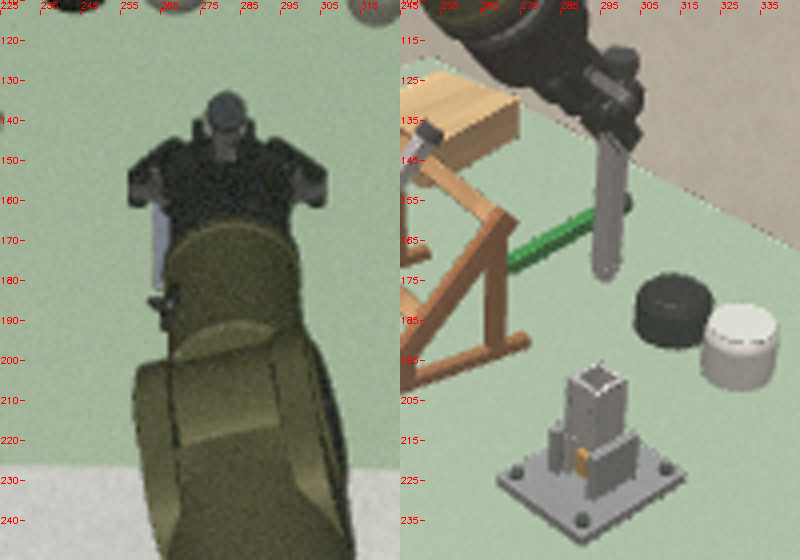

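The side view shows the setter standing upright in the gripper above the guide, with its tip at about (295.5,174.5) against a predicted (294.6,174.9). Joint 6 is near its limit, so I'll fit a quick kinematic model before descending.

```bash
cat > fk.py <<'E'
from h import *
from scipy.optimize import least_squares
D=[([-1.0015,.5083,-.2375,1.501,.1257,1.1489,-.1548],[.2795,.5585,.2305],[-3.14,.0001,2.6778]),
([-.2317,.5707,-.285,1.4325,.112,1.2305,.9021],[.5839,.2331,.2177],[-3.138,-.085,2.993]),
([.0911,.0209,-.1764,2.2089,.2326,.2218,1.2878],[.545,.0036,.3126],[3.141,.697,-3.132])]
def fk(q,k):
    s=k[7:]; z=lambda a:R.from_euler("z",a); y=lambda a:R.from_euler("y",a)
    A=z(-q[0])*y(q[1]); p=np.array([0,0,k[0]])+A.apply([k[4],0,k[1]]); A=A*z(-q[2])*y(q[3]); p=p+A.apply([k[5],0,k[2]])
    A=A*z(-q[4])*y(q[5]); p=p+A.apply([k[6],0,k[3]]); return p,A*z(-q[6]+s[0])
def res(k): return np.concatenate([np.r_[fk(q,k)[0]-p,.1*(R.from_euler("xyz",o).inv()*fk(q,k)[1]).as_rotvec()] for q,p,o in D]+[.01*(k[4:7])])
K=min((least_squares(res,[.33,.35,.35,.25,0,0,0,s]) for s in(0,1.57,3.14,-1.57)),key=lambda r:r.cost).x
lo=np.array([-3.08,-.24,-1.43,0,-1.52,.17,-2.89]);hi=np.array([3.08,2.05,1.35,2.5,4.66,1.96,2.89])
def ik(p,M,q0):
    f=lambda q:np.r_[fk(q,K)[0]-p,.3*(R.from_matrix(M).inv()*fk(q,K)[1]).as_rotvec(),.003*(q-q0)]
    r=least_squares(f,q0,bounds=(lo,hi)); return r.x,np.abs(r.fun[:6]).max()
if __name__=="__main__":
    print(K,np.abs(res(K)).reshape(-1)[:18].round(4))
    for dep in(310,305,300,295,290):
      for zt in(.2,.12,.04):
        M=tool(.5,dep); g=np.array([.532,.002,zt+.127]); print(dep,zt,*ik(g+M[:,2]*.019,M,np.array(D[2][0])))
E
python3 fk.py
```

```text
[0.1849 0.7465 0.3675 0.4472 0.0122 0.0028 0.0784 1.5707] [0.0009 0.0007 0.0001 0.     0.     0.     0.001  0.0001 0.     0.
 0.     0.     0.0001 0.0001 0.     0.     0.     0.    ]
310 0.2 [ 0.1001  0.0197 -0.1825  2.2115  0.2321  0.2195  1.2898] 1.3614517612848144e-05
310 0.12 [ 0.0213  0.1194 -0.0316  2.2467  0.0186  0.17    1.5534] 0.02777048085641669
310 0.04 [ 0.0125  0.2353 -0.0196  2.2428  0.0091  0.17    1.5659] 0.061366544923261636
305 0.2 [ 0.1972  0.0485 -0.2583  2.1168  0.1119  0.3695  1.4307] 9.215220247046251e-05
305 0.12 [ 0.0084  0.1366 -0.0284  2.2524  0.0531  0.17    1.5113] 0.008413229997005925
305 0.04 [ 0.0083  0.253  -0.0165  2.2476  0.0132  0.17    1.5605] 0.04196666509524874
300 0.2 [ 0.1872  0.0823 -0.2513  2.0304  0.0926  0.5099  1.4529] 5.4330638905772367e-05
300 0.12 [ 0.0456  0.1583 -0.1401  2.2112  0.2412  0.2582  1.2753] 1.533884967968232e-05
300 0.04 [ 0.0043  0.2706 -0.0155  2.2528  0.0238  0.17    1.5473] 0.02261438077761426
295 0.2 [ 0.1772  0.1207 -0.2499  1.9474  0.0892  0.6429  1.4554] 3.613722101887804e-05
295 0.12 [ 0.1168  0.1897 -0.2243  2.1216  0.1987  0.4064  1.3195] 1.612047958111281e-05
295 0.04 [-0.0052  0.2881 -0.029   2.2594  0.1028  0.17    1.4506] 0.00334801870471583
290 0.2 [ 0.1673  0.1628 -0.2501  1.867   0.0892  0.7698  1.4537] 3.5318203315462295e-05
290 0.12 [ 0.1366  0.2258 -0.2468  2.0359  0.1631  0.5436  1.3597] 2.483001652246576e-05
290 0.04 [ 0.0378  0.3128 -0.1401  2.1928  0.2404  0.2984  1.2736] 8.709139330698931e-06
```

```bash
cat > ikt.py <<'E'
from fk import *
q0=np.array(D[-1][0]); rng=np.random.default_rng(0)
def multi(p,M,q0,n=12):
    c=[ik(p,M,q0)]+[ik(p,M,np.clip(q0+rng.normal(0,.8,7),lo,hi)) for _ in range(n)]
    return [(q,e) for q,e in sorted(c,key=lambda a:(a[1]>1e-3,np.abs(a[0]-q0).max()))][0]
if __name__=="__main__":
  for yaw in(.5,90.5,-89.5):
    for zt in(.2,.12,.04):
      M=tool(yaw,310); g=np.array([.532,.002,zt+.127]); q,e=multi(g+M[:,2]*.019,M,q0); print(yaw,zt,q,e)
E
python3 ikt.py
```

```text
0.5 0.2 [ 0.1001  0.0197 -0.1825  2.2115  0.2321  0.2195  1.2898] 1.3614517612848144e-05
0.5 0.12 [ 0.0066  0.1193 -0.0359  2.2475  0.0857  0.17    1.4718] 0.027797342050135065
0.5 0.04 [ 0.0081  0.2352 -0.0206  2.2429  0.028   0.17    1.5425] 0.06136882585554184
90.5 0.2 [ 0.9787  0.7601 -1.43    1.6046  0.0963  1.1581  2.8196] 5.4120143067761946e-05
90.5 0.12 [ 0.9683  0.8416 -1.43    1.737   0.1946  1.0109  2.7779] 7.076194520626004e-05
90.5 0.04 [ 0.95    0.934  -1.43    1.8529  0.3282  0.8808  2.695 ] 0.00011492363122713516
-89.5 0.2 [-0.9428  0.6548  1.1134  1.6147  0.1295  1.1504  0.0156] 4.6757847692102e-05
-89.5 0.12 [-0.9324  0.7309  1.1024  1.7414  0.0713  0.9844  0.001 ] 2.213616143311349e-05
-89.5 0.04 [-0.9223  0.8314  1.1297  1.8463 -0.0466  0.8284  0.0658] 6.252272365954869e-05
```

```bash
python3 - <<'E'
from h import *
M=tool(-44.5,310); g=np.array([.532,.002,.22+.127]); go(g+M[:,2]*.019,M)
E
```

```text
t=4.70 shift [-0.0086 -0.0107 -0.0181] rot [ 0.5069 -0.0001  0.603 ] rows 5.255226025143002
```

Call:
{"name": "apply_moves", "arguments": {
  "targets": [
    [0.005,-0.001,-0.002,-0.004,0.072,0,0.086],
    [0.005,-0.0025,-0.0033,-0.007,0.145,0,0.172],
    [0.005,-0.004,-0.005,-0.01,0.217,0,0.258],
    [0.005,-0.005,-0.007,-0.012,0.29,0,0.344],
    [0.005,-0.0065,-0.0085,-0.015,0.362,0,0.43],
    [0.005,-0.0075,-0.01,-0.017,0.434,0,0.516],
    [0.005,-0.0086,-0.0107,-0.018,0.507,0,0.603],
    [0.005,-0.0086,-0.0107,-0.018,0.507,0,0.603],
    [0.005,-0.0086,-0.0107,-0.018,0.507,0,0.603]
  ]
}}

```text
t: 5.6
tool_pos: [0.5415, -0.0044, 0.3316]
orientation: [3.141, 0.697, 2.366]
ft_force: [0.0, -0.8, -2.0]
gripper_width: 0.174
gripper_force: 68.7
```

```bash
python3 - <<'E'
from h import *
print(pose()[2]["joint_pos"])
M=tool(-89.5,310); g=np.array([.532,.002,.2+.127]); go(g+M[:,2]*.019,M)
E
```

```text
[-0.2397  0.1555 -0.2519  1.9949  0.8918  0.9683 -0.2081]
t=5.60 shift [ 0.0143 -0.0107  0.0129] rot [ 0.5059 -0.001   0.6025] rows 5.248384680169324
```

Call:
{"name": "apply_moves", "arguments": {
  "targets": [
    [0.005,0.002,-0.0015,0.002,0.072,0,0.086],
    [0.005,0.004,-0.003,0.0037,0.145,0,0.172],
    [0.005,0.006,-0.005,0.0055,0.217,0,0.258],
    [0.005,0.008,-0.006,0.0074,0.29,0,0.344],
    [0.005,0.01,-0.0077,0.0092,0.362,0,0.43],
    [0.005,0.012,-0.009,0.011,0.434,0,0.516],
    [0.005,0.0143,-0.0107,0.013,0.506,0,0.603],
    [0.005,0.0143,-0.0107,0.013,0.506,0,0.603],
    [0.005,0.0143,-0.0107,0.013,0.506,0,0.603]
  ]
}}

```text
t: 6.5
tool_pos: [0.5308, -0.0137, 0.3126]
orientation: [-3.141, 0.698, 1.58]
ft_force: [-0.3, 0.2, -1.6]
gripper_width: 0.173
gripper_force: 68.9
```

```bash
python3 - <<'E'
from h import *
p,C,s=pose(); print(s["joint_pos"])
ims=[]
for n,x,y in(("top",230,100),("side",245,105)):
    im=cams.snapshot(n)[:,:,::-1]; cv2.imwrite(f"pics/{n}3.png",im); ims.append(tile(cv2.convertScaleAbs(np.ascontiguousarray(im),alpha=1.5 if n=="top" else 1),x,y,80,110,5))
cv2.imwrite("pics/m5.png",np.hstack(ims))
for h in(.2,.365,.38): print(proj("top",(.532,.002,h)),proj("side",(.532,.002,h)))
M=tool(-89.5,310); g=np.array([.532,.002,.2+.127]); go(g+M[:,2]*.019,M)
E
```

```text
[-0.3331  0.423  -0.1491  1.6502  0.6742  1.4731 -0.6795]
[279.7621 152.4649] [294.6401 174.8586]
[281.8107 139.6444] [297.7645 123.5699]
[282.0239 138.3101] [298.0787 118.4129]
t=6.60 shift [ 0.0032  0.002  -0.0016] rot [ 0.     -0.0001 -0.0006] rows 0.08129583195388683
```

View pics/m5.png

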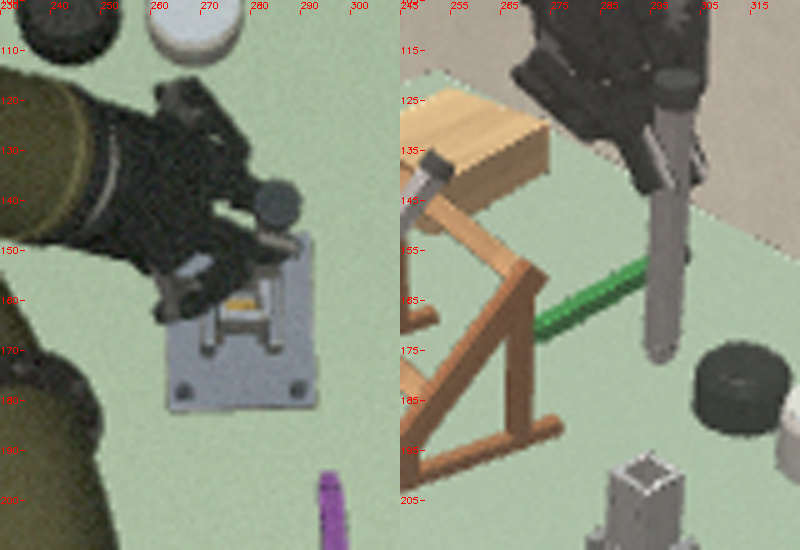

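```bash
python3 - <<'E'
from h import *
print(pose()[0])
h,e=tri((285,140.2),(300.2,120.4)); print("head",h,e)
print("side tip at head z-.18", onz("side",296.8,175.8,h[2]-.18))
print("mouth(side)",onz("side",294,199.2,.11),"mouth top(rough, old)",onz("top",278.2,157.6,.11))
# mouth in side: image tile 649,474 ; top: tile ~ (243,300)
print(onz("side",245+249/5-.4,105+474/5-.4,.11),onz("top",230+241/5-.4,100+302/5-.4,.11))
for yw,n in((0,"")):
    c=[(.532+dx,.002+dy,.11) for dx in(-.017,.017) for dy in(-.017,.017)]; print([proj("side",q).round(1).tolist() for q in c],[proj("top",q).round(1).tolist() for q in c])
E
```

```text
[ 0.5302 -0.0137  0.3133]
head [ 0.529 -0.007  0.378] 0.0035996776090048235
side tip at head z-.18 [ 0.5357 -0.0036  0.198 ]
mouth(side) [0.5341 0.0004 0.11  ] mouth top(rough, old) [0.5342 0.004  0.11  ]
[ 0.5343 -0.0012  0.11  ] [0.5265 0.0052 0.11  ]Traceback (most recent call last):
  File "<stdin>", line 8, in <module>
TypeError: cannot unpack non-iterable int object
```

```bash
python3 - <<'E'
from h import *
for z in(.375,.378,.381): print(z,"top head",onz("top",285,140.2,z),"side head",onz("side",300.2,120.4,z),"side tip",onz("side",296.8,175.8,z-.18))
c=[(.532+dx,.002+dy,.11) for dx in(-.017,.017) for dy in(-.017,.017)]; print([proj("side",q).round(1).tolist() for q in c],[proj("top",q).round(1).tolist() for q in c])
# mouth outer top corners by corner clusters in the clean initial pictures: top-face bright ring in side
im=cv2.imread("pics/side0.png",0)[190:212,280:308]; print(im[:,::1])
E
```

```text
0.375 top head [ 0.5282 -0.0059  0.375 ] side head [ 0.5355 -0.003   0.375 ] side tip [ 0.539  -0.0003  0.195 ]
0.378 top head [ 0.5275 -0.0058  0.378 ] side head [ 0.5308 -0.0076  0.378 ] side tip [ 0.5356 -0.0036  0.198 ]
0.381 top head [ 0.5268 -0.0057  0.381 ] side head [ 0.5262 -0.0122  0.381 ] side tip [ 0.5323 -0.0069  0.201 ]
[[292.9, 203.9], [285.4, 198.7], [300.9, 199.7], [293.4, 194.7]] [[284.2, 163.6], [273.4, 163.5], [284.3, 153.0], [273.5, 152.9]]
[[183 183 183 186 184 183 182 186 185 182 182 183 185 185 183 180 185 183
  185 182 186 183 183 183 184 179 112  61]
 [186 183 184 182 187 180 184 182 183 183 183 182 183 182 183 183 182 182
  183 184 185 184 182 186 183 183 177 177]
 [182 184 183 183 183 185 185 182 186 184 182 184 185 184 184 183 184 184
  184 184 184 185 186 183 184 182 184 184]
 [184 183 183 184 184 179 183 182 182 183 182 184 183 185 183 182 184 184
  183 184 185 184 183 185 184 183 183 184]
 [184 182 184 182 182 185 183 184 185 184 183 182 184 185 184 184 184 182
  183 183 183 184 182 183 184 182 182 186]
 [182 186 186 183 184 183 184 185 182 185 186 184
[... 1240 characters left out ...]
185 183 187 184 184 182 145 111 117 115 118 117 117 112 108 108 106 106
  110 105 109 142 185 183 184 184 183 184]
 [183 183 184 185 180 181 131 116 114 115 117 112 101 109 110 107 106 107
  110 108 109 135 184 183 183 185 182 183]
 [182 183 182 184 184 181 132 115 114 114 117 118 102 113 110 110 107 108
  105 109 108 163 183 185 182 183 184 185]
 [182 184 182 184 182 182 129 116 113 116 116 114 113 112 106 106 110 110
  108 106 110 164 185 182 184 183 184 183]
 [184 183 182 182 143 162 121 104 116 115 115 115 114 112 104 109 109 110
  108 109 108 165 185 184 181 185 185 183]
 [182 182 184 167 150 153 123 110 112 115 115 116 112 113 108 109 109 109
  106 106 108 144 182 182 184 183 183 184]]
```

The side view shows the setter vertical, tip at (296.8,175.8). The head is at (300.2,120.4) side and (285,140.2) top, so the setter axis needs shifting by about +3 mm in x and +7 mm in y. I'll do that, lower the tip to about 20 mm above the mouth and look again.

```bash
python3 - <<'E'
from h import *
p,C,s=pose(); go(p+[.003,.007,-.068],tool(-89.5,310))
E
```

```text
t=6.60 shift [0.049  0.003  0.0476] rot [ 0.     -0.0001 -0.0006] rows 1.3685028315644805
```

Call:
{"name": "apply_moves", "arguments": {
  "targets": [
    [0.005,0.016,0.003,0.016,0,0,0],
    [0.005,0.033,0.003,0.032,0,0,0],
    [0.005,0.049,0.003,0.0476,0,0,0],
    [0.005,0.049,0.003,0.0476,0,0,0],
    [0.005,0.049,0.003,0.0476,0,0,0],
    [0.005,0.049,0.003,0.0476,0,0,0]
  ]
}}

```text
t: 7.2
tool_pos: [0.5337, -0.0069, 0.2466]
orientation: [3.139, 0.698, 1.574]
ft_force: [-0.4, -0.5, -1.5]
gripper_width: 0.176
gripper_force: 68.7
```

```bash
python3 - <<'E'
from h import *
p,C,s=pose(); print(s["joint_pos"],p)
ims=[]
for n,x,y in(("top",250,120),("side",265,130)):
    im=cams.snapshot(n)[:,:,::-1]; cv2.imwrite(f"pics/{n}4.png",im); ims.append(tile(cv2.convertScaleAbs(np.ascontiguousarray(im),alpha=1.5 if n=="top" else 1),x,y,50,75,8))
cv2.imwrite("pics/m6.png",np.hstack(ims))
E
```

```text
[-0.345   0.4936 -0.1468  1.73    0.6942  1.3623 -0.7869] [ 0.5337 -0.0069  0.2466]
```

View pics/m6.png

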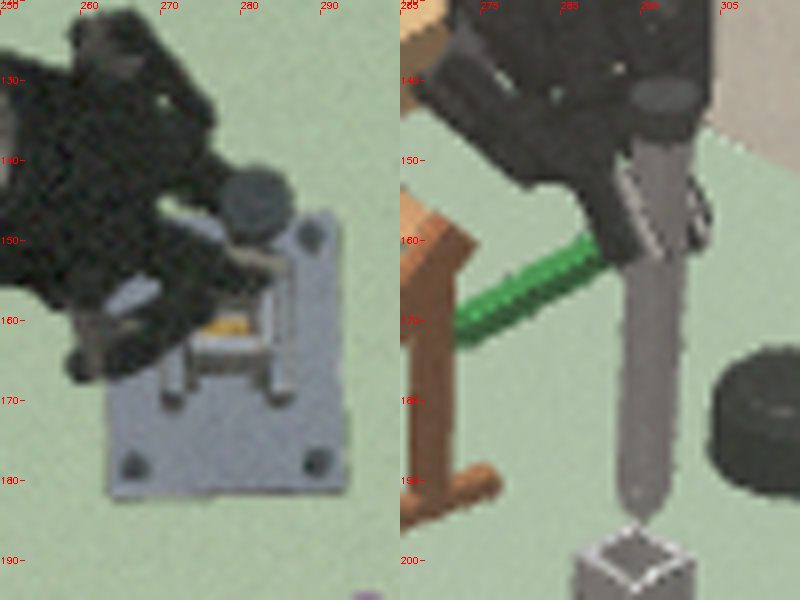

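The side view shows the tip (294.7,192.7) right above the mouth centre (294.1,198.9), aligned to well under 1 px laterally. The top view's head offset is small too (about 2–3 mm). I'll descend gently with a 1 mm nudge.

```bash
python3 - <<'E'
from h import *
p,C,s=pose(); go(p+[.001,.001,0],tool(-89.5,310)); go(p+[.001,.001,-.05],tool(-89.5,310))
E
```

```text
t=7.30 shift [ 0.0008  0.001  -0.0006] rot [-0.0006 -0.0001 -0.0044] rows 0.029512725450212746
t=7.30 shift [0.0329 0.0009 0.0377] rot [-0.0006 -0.0001 -0.0044] rows 1.0003999200319844
```

Call:
{"name": "apply_moves", "arguments": {
  "targets": [
    [0.005,0.0008,0.001,0,0,0,-0.004],
    [0.005,0.006,0.001,0.006,0,0,-0.004],
    [0.005,0.011,0.001,0.0125,0,0,-0.004],
    [0.005,0.0165,0.001,0.019,0,0,-0.004],
    [0.005,0.022,0.001,0.025,0,0,-0.004],
    [0.005,0.0275,0.001,0.0315,0,0,-0.004],
    [0.005,0.033,0.001,0.0377,0,0,-0.004],
    [0.005,0.033,0.001,0.0377,0,0,-0.004]
  ]
}}

```text
t: 8.1
tool_pos: [0.5338, -0.0059, 0.1937]
orientation: [-3.136, 0.699, 1.583]
ft_force: [1.0, -0.8, -0.9]
gripper_width: 0.175
gripper_force: 68.8
```

Call:
{"name": "apply_moves", "arguments": {
  "targets": [
    [0.005,0.005,0,0.006,0,0,0],
    [0.005,0.01,0,0.012,0,0,0],
    [0.005,0.015,0,0.018,0,0,0],
    [0.005,0.02,0,0.0235,0,0,0],
    [0.005,0.0235,0,0.028,0,0,0],
    [0.005,0.0235,0,0.028,0,0,0]
  ]
}}

```text
t: 8.7
tool_pos: [0.5339, -0.006, 0.1576]
orientation: [-3.137, 0.699, 1.582]
ft_force: [0.2, -0.0, -1.9]
gripper_width: 0.171
gripper_force: 68.8
```

Call:
{"name": "apply_moves", "arguments": {
  "targets": [
    [0.04,0,0,0,0,0,0],
    [0.04,0,0,0,0,0,0],
    [0.04,0,0,0,0,0,0],
    [0.04,0,0,0,0,0,0],
    [0.04,0,0,0,0,0,0],
    [0.04,0,0,0,0,0,0]
  ]
}}

```text
t: 9.3
tool_pos: [0.5343, -0.0059, 0.1586]
orientation: [-3.139, 0.699, 1.58]
ft_force: [-0.0, 1.1, 0.7]
gripper_width: 0.472
gripper_force: 0.0
```

Call:
{"name": "apply_moves", "arguments": {
  "targets": [
    [0.04,0,0,-0.02,0,0,0],
    [0.04,0,0,-0.05,0,0,0],
    [0.04,0,0,-0.09,0,0,0],
    [0.04,0,0,-0.13,0,0,0],
    [0.04,0,0,-0.17,0,0,0],
    [0.04,0,0,-0.2,0,0,0],
    [0.04,0,0,-0.2,0,0,0],
    [0.04,0,0,-0.2,0,0,0]
  ]
}}

```text
t: 10.1
tool_pos: [0.5335, 0.1228, 0.3114]
orientation: [-3.139, 0.699, 1.581]
ft_force: [0.0, -0.0, 0.4]
gripper_width: 0.47
gripper_force: 0.0
```

```bash
python3 - <<'E'
from h import *
p,C,s=pose(); print(s["joint_pos"],p)
ims=[]
for n,x,y in(("top",250,120),("side",265,150)):
    im=cams.snapshot(n)[:,:,::-1]; cv2.imwrite(f"pics/{n}5.png",im); ims.append(tile(cv2.convertScaleAbs(np.ascontiguousarray(im),alpha=1.5 if n=="top" else 1),x,y,50,75,8))
cv2.imwrite("pics/m7.png",np.hstack(ims))
print(proj("top",(.5335,.002,.215)),proj("side",(.534,.0005,.215)))
# mallet: grip target, hover
a=math.radians(-4.9); ax=np.array([.502,-.3075]); print("handle line y at x=.44:", ax+ -.062*np.array([math.cos(a),math.sin(a)]))
E
```

```text
[-0.5158  0.5299 -0.184   1.467   0.6123  1.6442 -0.7989] [0.5335 0.1228 0.3114]
[279.9315 150.9217] [295.7477 170.5532]
handle line y at x=.44: [ 0.4402 -0.3022]
```

View pics/m7.png

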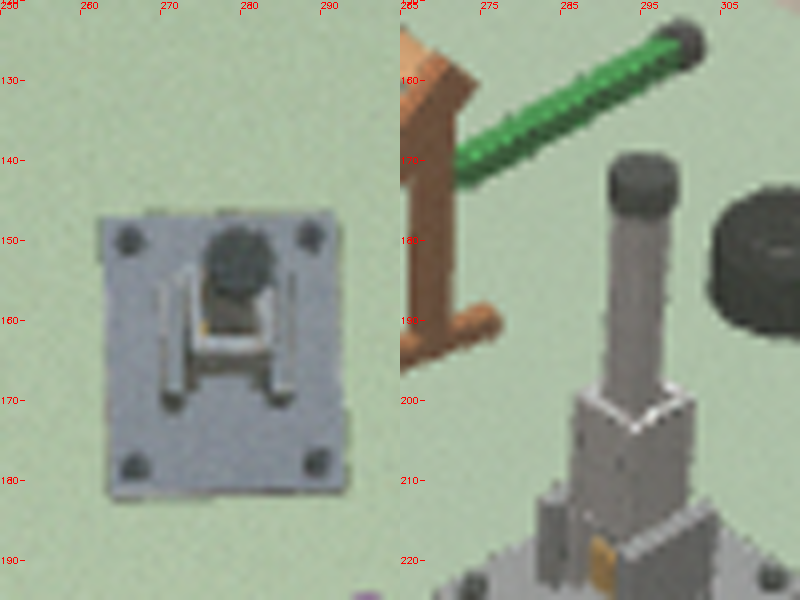

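The setter stands upright on the die: head at (295,170.6) side, which matches a top height of 215 mm, and (279.3,151.8) top. On to the mallet.

```bash
python3 - <<'E'
from h import *
print(onz("side",295,170.6,.215),onz("top",279.3,151.8,.215))
go([.47,.1,.34],tool(-5.5,270))
E
```

```text
[0.5321 0.0017 0.215 ] [0.5309 0.0038 0.215 ]
t=10.20 shift [-0.0348 -0.0635 -0.0086] rot [-0.5151  0.5653 -1.4017] rows 10.652305465710787
```

Call:
{"name": "apply_moves", "arguments": {
  "targets": [
    [0.05,-0.0035,-0.006,-0.001,-0.0515,0.0565,-0.14],
    [0.05,-0.007,-0.013,-0.002,-0.103,0.113,-0.28],
    [0.05,-0.01,-0.019,-0.003,-0.1545,0.17,-0.42],
    [0.05,-0.014,-0.025,-0.0035,-0.206,0.226,-0.56],
    [0.05,-0.017,-0.032,-0.004,-0.2575,0.283,-0.7],
    [0.05,-0.021,-0.038,-0.005,-0.309,0.339,-0.84],
    [0.05,-0.024,-0.044,-0.006,-0.36,0.396,-0.98],
    [0.05,-0.028,-0.051,-0.007,-0.412,0.452,-1.12],
    [0.05,-0.031,-0.057,-0.008,-0.4635,0.509,-1.26],
    [0.05,-0.0348,-0.0635,-0.0086,-0.515,0.565,-1.402]
  ]
}}

```text
t: 11.2
tool_pos: [0.4694, 0.0997, 0.3402]
orientation: [-3.115, 0.034, 2.966]
ft_force: [-0.2, -0.6, -0.5]
gripper_width: 0.587
gripper_force: 0.0
```

Call:
{"name": "apply_moves", "arguments": {
  "targets": [
    [0.05,0,0,0,0,0,0],
    [0.05,0,0,0,0,0,0]
  ]
}}

```text
t: 11.4
tool_pos: [0.4702, 0.0999, 0.3399]
orientation: [-3.112, 0.037, 2.955]
ft_force: [-1.2, 0.2, -0.3]
gripper_width: 0.587
gripper_force: 0.0
```

```bash
python3 - <<'E'
from h import *
print(pose()[2]["joint_pos"])
go([.438,-.302,.15],tool(-5.5,270))
E
```

```text
[ 0.1001  0.2061 -0.4946  1.6801  0.1489  1.2679  0.9546]
t=11.40 shift [-0.0361 -0.395   0.2031] rot [-0.0313  0.0353 -0.0916] rows 8.912513601068962
```

Call:
{"name": "apply_moves", "arguments": {
  "targets": [
    [0.05,-0.036,-0.395,0.203,-0.031,0.035,-0.092],
    [0.05,-0.036,-0.395,0.203,-0.031,0.035,-0.092],
    [0.05,-0.036,-0.395,0.203,-0.031,0.035,-0.092],
    [0.05,-0.036,-0.395,0.203,-0.031,0.035,-0.092],
    [0.05,-0.036,-0.395,0.203,-0.031,0.035,-0.092],
    [0.05,-0.036,-0.395,0.203,-0.031,0.035,-0.092],
    [0.05,-0.036,-0.395,0.203,-0.031,0.035,-0.092],
    [0.05,-0.036,-0.395,0.203,-0.031,0.035,-0.092],
    [0.05,-0.036,-0.395,0.203,-0.031,0.035,-0.092],
    [0.05,-0.036,-0.395,0.203,-0.031,0.035,-0.092]
  ]
}}

```text
t: 12.4
tool_pos: [0.4382, -0.3054, 0.1465]
orientation: [3.142, -0.005, 3.043]
ft_force: [0.2, -0.1, -0.1]
gripper_width: 0.584
gripper_force: 0.0
```

Call:
{"name": "apply_moves", "arguments": {
  "targets": [
    [0.05,0,0,0,0,0,0],
    [0.05,0,0,0,0,0,0]
  ]
}}

```text
t: 12.6
tool_pos: [0.4419, -0.2987, 0.1502]
orientation: [3.14, 0.0, 3.055]
ft_force: [0.0, 1.1, 0.6]
gripper_width: 0.589
gripper_force: 0.0
```

```bash
python3 - <<'E'
from h import *
print(pose()[2]["joint_pos"])
go([.438,-.302,.15],tool(-5.5,270)); go([.438,-.302,.026],tool(-5.5,270))
ims=[]
for n,x,y in(("top",335,140),("side",290,215)):
    im=cams.snapshot(n)[:,:,::-1]; cv2.imwrite(f"pics/{n}6.png",im); ims.append(tile(cv2.convertScaleAbs(np.ascontiguousarray(im),alpha=1.5 if n=="top" else 1),x,y,100,100,4))
cv2.imwrite("pics/m8.png",np.hstack(ims))
E
```

```text
[ 0.7536  0.4565 -0.2978  1.8558  0.1699  0.8546  1.8562]
t=12.60 shift [ 0.0036 -0.0036  0.0002] rot [0.0019 0.0002 0.009 ] rows 0.10258878034167047
t=12.60 shift [ 0.0036 -0.0039  0.1242] rot [0.0019 0.0002 0.009 ] rows 2.48634306334467
```

View pics/m8.png

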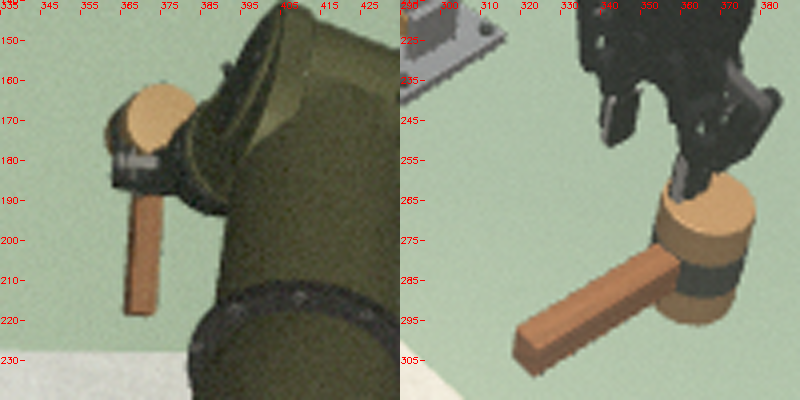

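The gripper is above the handle just behind the mallet head, with fingers either side of it. Descending.

Call:
{"name": "apply_moves", "arguments": {
  "targets": [
    [0.05,0.0036,-0.0036,0,0.002,0,0.009],
    [0.05,0.0036,-0.0038,0.03,0.002,0,0.009],
    [0.05,0.0036,-0.0038,0.06,0.002,0,0.009],
    [0.05,0.0036,-0.0038,0.085,0.002,0,0.009],
    [0.05,0.0036,-0.0039,0.105,0.002,0,0.009],
    [0.05,0.0036,-0.0039,0.118,0.002,0,0.009],
    [0.05,0.0036,-0.0039,0.124,0.002,0,0.009],
    [0.05,0.0036,-0.0039,0.124,0.002,0,0.009]
  ]
}}

```text
t: 13.5
tool_pos: [0.4371, -0.3036, 0.026]
orientation: [-3.141, -0.0, 3.045]
ft_force: [-0.2, -0.0, 0.4]
gripper_width: 0.581
gripper_force: 0.0
```

Call:
{"name": "apply_moves", "arguments": {
  "targets": [
    [0.01,0,0,0,0,0,0],
    [0.01,0,0,0,0,0,0],
    [0.01,0,0,0,0,0,0],
    [0.01,0,0,0,0,0,0],
    [0.01,0,0,0,0,0,0],
    [0.01,0,0,0,0,0,0]
  ],
  "newtons": 110
}}

```text
t: 14.1
tool_pos: [0.4378, -0.3041, 0.0273]
orientation: [-3.14, 0.002, 3.045]
ft_force: [-1.1, 1.8, 5.5]
gripper_width: 0.246
gripper_force: 105.4
```

Call:
{"name": "apply_moves", "arguments": {
  "targets": [
    [0.01,0,0,-0.015,0,0,0],
    [0.01,0,0,-0.04,0,0,0],
    [0.01,0,0,-0.08,0,0,0],
    [0.01,0,0,-0.12,0,0,0],
    [0.01,0,0,-0.16,0,0,0],
    [0.01,0,0,-0.2,0,0,0],
    [0.01,0,0,-0.235,0,0,0],
    [0.01,0,0,-0.26,0,0,0],
    [0.01,0,0,-0.26,0,0,0],
    [0.01,0,0,-0.26,0,0,0]
  ]
}}

```text
t: 15.1
tool_pos: [0.4365, -0.3037, 0.2856]
orientation: [-3.141, -0.0, 3.045]
ft_force: [-0.4, 0.0, -4.4]
gripper_width: 0.24
gripper_force: 106.4
```

```bash
python3 - <<'E'
from h import *
p,C,s=pose(); print(p,s["ft_force"],s["ft_torque"],s["joint_pos"])
go([.4755,.006,.281],tool(-5.5,270))
E
```

```text
[ 0.4365 -0.3037  0.2856] [-0.4457  0.0392 -4.3846] [0.0091 0.2458 0.0206] [ 0.7918  0.3256 -0.3233  1.6518  0.1108  1.1823  1.916 ]
t=15.10 shift [-0.0088  0.312   0.0044] rot [-0.0006 -0.0005 -0.0011] rows 6.243270360467954
```

Call:
{"name": "apply_moves", "arguments": {
  "targets": [
    [0.01,-0.001,0.03,0,0,0,0],
    [0.01,-0.003,0.07,0.001,0,0,0],
    [0.01,-0.004,0.115,0.002,0,0,0],
    [0.01,-0.005,0.16,0.002,0,0,0],
    [0.01,-0.006,0.205,0.003,0,0,0],
    [0.01,-0.007,0.25,0.004,0,0,0],
    [0.01,-0.008,0.285,0.0044,0,0,0],
    [0.01,-0.0088,0.312,0.0044,0,0,0],
    [0.01,-0.0088,0.312,0.0044,0,0,0],
    [0.01,-0.0088,0.312,0.0044,0,0,0]
  ]
}}

```text
t: 16.1
tool_pos: [0.475, 0.0061, 0.2799]
orientation: [-3.141, -0.003, 3.046]
ft_force: [-0.0, -0.9, -4.4]
gripper_width: 0.24
gripper_force: 108.0
```

```bash
python3 - <<'E'
from h import *
p,C,s=pose(); print(p)
im=cams.snapshot("side")[:,:,::-1]; t=tile(np.ascontiguousarray(im),255,95,80,140,4)
im=cams.snapshot("top")[:,:,::-1]; u=tile(cv2.convertScaleAbs(np.ascontiguousarray(im),alpha=1.5),230,95,80,140,4)
cv2.imwrite("pics/m9.png",np.hstack([u,t])); go([.4755,.006,.251],tool(-5.5,270))
E
```

```text
[0.475  0.0061 0.2799]
t=16.20 shift [-0.0001  0.0014  0.0294] rot [-0.0013 -0.0022 -0.0022] rows 0.5890933567144612
```

View pics/m9.png

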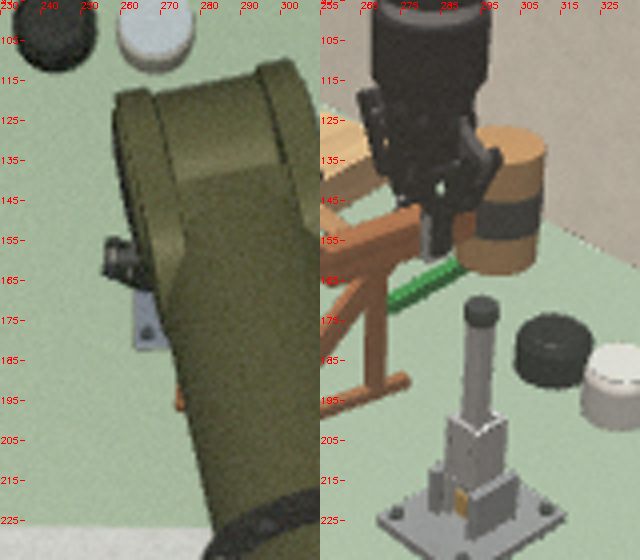

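The side view shows the mallet face centre (≈298.8,157) over the setter head (295,170). I'll lower it with a small back shift.

Call:
{"name": "apply_moves", "arguments": {
  "targets": [
    [0.01,0.001,0.0015,0.01,-0.001,-0.002,-0.002],
    [0.01,0.003,0.0015,0.02,-0.001,-0.002,-0.002],
    [0.01,0.003,0.0015,0.028,-0.001,-0.002,-0.002],
    [0.01,0.003,0.0015,0.032,-0.001,-0.002,-0.002],
    [0.01,0.003,0.0015,0.034,-0.001,-0.002,-0.002],
    [0.01,0.003,0.0015,0.034,-0.001,-0.002,-0.002]
  ]
}}

```text
t: 16.8
tool_pos: [0.4733, 0.0075, 0.2474]
orientation: [3.141, 0.002, 3.047]
ft_force: [0.4, 0.9, -4.2]
gripper_width: 0.241
gripper_force: 108.1
```

Call:
{"name": "apply_moves", "arguments": {
  "targets": [
    [0.01,0,0,0.001,0,0,0],
    [0.01,0,0,0.002,0,0,0],
    [0.01,0,0,0.003,0,0,0],
    [0.01,0,0,0.004,0,0,0],
    [0.01,0,0,0.005,0,0,0],
    [0.01,0,0,0.006,0,0,0]
  ]
}}

```text
t: 17.4
tool_pos: [0.4737, 0.0076, 0.2419]
orientation: [3.141, 0.003, 3.047]
ft_force: [-0.5, -0.1, -0.2]
gripper_width: 0.242
gripper_force: 108.4
```

Contact is made (force rose by about 4 N). Pressing on.

Call:
{"name": "apply_moves", "arguments": {
  "targets": [
    [0.01,0,0,0.001,0,0,0],
    [0.01,0,0,0.002,0,0,0],
    [0.01,0,0,0.003,0,0,0],
    [0.01,0,0,0.004,0,0,0],
    [0.01,0,0,0.005,0,0,0],
    [0.01,0,0,0.006,0,0,0]
  ]
}}

```text
t: 18.0
tool_pos: [0.4737, 0.0077, 0.2359]
orientation: [3.141, 0.003, 3.047]
ft_force: [-0.7, 0.7, 4.9]
gripper_width: 0.242
gripper_force: 109.1
```

Call:
{"name": "apply_moves", "arguments": {
  "targets": [
    [0.01,0,0,0.001,0,0,0],
    [0.01,0,0,0.002,0,0,0],
    [0.01,0,0,0.003,0,0,0],
    [0.01,0,0,0.003,0,0,0]
  ]
}}

```text
t: 18.4
tool_pos: [0.4738, 0.0077, 0.233]
orientation: [3.141, 0.004, 3.047]
ft_force: [-1.6, 0.3, 5.7]
gripper_width: 0.24
gripper_force: 109.4
```

Call:
{"name": "apply_moves", "arguments": {
  "targets": [
    [0.01,0,0,0.001,0,0,0],
    [0.01,0,0,0.002,0,0,0],
    [0.01,0,0,0.002,0,0,0]
  ]
}}

```text
t: 18.7
tool_pos: [0.4746, 0.0078, 0.2317]
orientation: [3.141, 0.006, 3.047]
ft_force: [-1.1, -0.3, 9.6]
gripper_width: 0.241
gripper_force: 110.1
```

Call:
{"name": "apply_moves", "arguments": {
  "targets": [
    [0.01,0,0,0.001,0,0,0],
    [0.01,0,0,0.001,0,0,0]
  ]
}}

```text
t: 18.9
tool_pos: [0.4753, 0.008, 0.2314]
orientation: [3.14, 0.008, 3.047]
ft_force: [-0.9, -0.9, 14.4]
gripper_width: 0.244
gripper_force: 110.6
```

Call:
{"name": "apply_moves", "arguments": {
  "targets": [
    [0.01,0,0,0.001,0,0,0],
    [0.01,0,0,0.002,0,0,0],
    [0.01,0,0,0.002,0,0,0]
  ]
}}

```text
t: 19.2
tool_pos: [0.4763, 0.0081, 0.2302]
orientation: [3.14, 0.01, 3.047]
ft_force: [-1.2, -0.4, 18.3]
gripper_width: 0.241
gripper_force: 109.1
```

Call:
{"name": "apply_moves", "arguments": {
  "targets": [
    [0.01,0,0,0.001,0,0,0],
    [0.01,0,0,0.0015,0,0,0],
    [0.01,0,0,0.0015,0,0,0]
  ]
}}

```text
t: 19.5
tool_pos: [0.4774, 0.0083, 0.2297]
orientation: [3.14, 0.013, 3.047]
ft_force: [-1.5, -0.4, 24.3]
gripper_width: 0.239
gripper_force: 109.7
```

Call:
{"name": "apply_moves", "arguments": {
  "targets": [
    [0.01,0,0,-0.002,0,0,0],
    [0.01,0,0,-0.005,0,0,0],
    [0.01,0,0,-0.008,0,0,0],
    [0.01,0,0,-0.011,0,0,0],
    [0.01,0,0,-0.015,0,0,0],
    [0.01,0,0,-0.02,0,0,0],
    [0.01,0,0,-0.03,0,0,0],
    [0.01,0,0,-0.045,0,0,0],
    [0.01,0,0,-0.055,0,0,0],
    [0.01,0,0,-0.055,0,0,0]
  ]
}}

```text
t: 20.5
tool_pos: [0.4738, 0.0077, 0.2824]
orientation: [3.141, 0.004, 3.047]
ft_force: [0.0, 0.6, -4.4]
gripper_width: 0.24
gripper_force: 107.6
```

```bash
python3 - <<'E'
from h import *
p,C,s=pose(); print(p,s["ft_force"])
im=cams.snapshot("side")[:,:,::-1]; cv2.imwrite("pics/m10.png",tile(np.ascontiguousarray(im),255,95,80,140,4))
go([.4378,-.304,.285],tool(-5.5,270))
E
```

```text
[0.4738 0.0077 0.2824] [ 0.0079  0.5772 -4.4378]
t=20.55 shift [ 0.0058 -0.3135 -0.0036] rot [0.0005 0.0032 0.001 ] rows 6.271988490391391
```

View pics/m10.png

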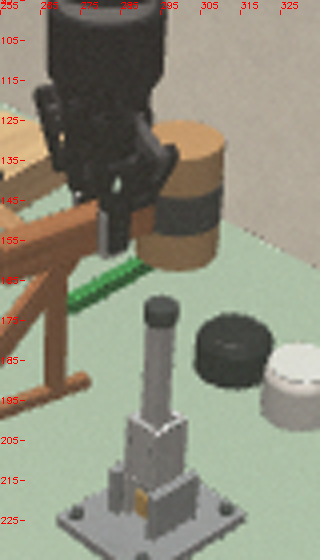

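The setter has sprung back to its full height and stands in the guide. I've viewed 12 pictures, two over the limit of 10, so from here I'll check numerically only. Returning the mallet to its spot.

Call:
{"name": "apply_moves", "arguments": {
  "targets": [
    [0.01,0.001,-0.03,-0.001,0,0.003,0.001],
    [0.01,0.0015,-0.07,-0.001,0,0.003,0.001],
    [0.01,0.002,-0.115,-0.002,0,0.003,0.001],
    [0.01,0.003,-0.16,-0.002,0,0.003,0.001],
    [0.01,0.004,-0.205,-0.003,0,0.003,0.001],
    [0.01,0.005,-0.25,-0.0036,0,0.003,0.001],
    [0.01,0.0058,-0.285,-0.0036,0,0.003,0.001],
    [0.01,0.0058,-0.3135,-0.0036,0,0.003,0.001],
    [0.01,0.0058,-0.3135,-0.0036,0,0.003,0.001],
    [0.01,0.0058,-0.3135,-0.0036,0,0.003,0.001]
  ]
}}

```text
t: 21.55
tool_pos: [0.4371, -0.3042, 0.2835]
orientation: [3.14, -0.002, 3.044]
ft_force: [0.8, 0.5, -5.0]
gripper_width: 0.24
gripper_force: 108.2
```

Call:
{"name": "apply_moves", "arguments": {
  "targets": [
    [0.01,0,0,0.03,0,0,0],
    [0.01,0,0,0.07,0,0,0],
    [0.01,0,0,0.11,0,0,0],
    [0.01,0,0,0.15,0,0,0],
    [0.01,0,0,0.19,0,0,0],
    [0.01,0,0,0.22,0,0,0],
    [0.01,0,0,0.24,0,0,0],
    [0.01,0,0,0.25,0,0,0],
    [0.01,0,0,0.25,0,0,0]
  ]
}}

```text
t: 22.45
tool_pos: [0.4374, -0.3024, 0.0336]
orientation: [3.14, -0.003, 3.047]
ft_force: [-0.3, -0.0, -3.5]
gripper_width: 0.245
gripper_force: 108.2
```

Call:
{"name": "apply_moves", "arguments": {
  "targets": [
    [0.01,0,0,0.002,0,0,0],
    [0.01,0,0,0.004,0,0,0],
    [0.01,0,0,0.005,0,0,0],
    [0.01,0,0,0.006,0,0,0],
    [0.01,0,0,0.006,0,0,0]
  ]
}}

```text
t: 22.95
tool_pos: [0.4376, -0.304, 0.0288]
orientation: [3.141, -0.0, 3.046]
ft_force: [0.1, 0.2, -4.5]
gripper_width: 0.242
gripper_force: 108.2
```

Call:
{"name": "apply_moves", "arguments": {
  "targets": [
    [0.01,0,0,0.0005,0,0,0],
    [0.01,0,0,0.001,0,0,0],
    [0.01,0,0,0.0015,0,0,0],
    [0.01,0,0,0.002,0,0,0],
    [0.01,0,0,0.002,0,0,0]
  ]
}}

```text
t: 23.45
tool_pos: [0.4375, -0.3038, 0.0268]
orientation: [3.141, -0.001, 3.046]
ft_force: [-1.6, 0.8, -1.0]
gripper_width: 0.244
gripper_force: 108.9
```

Touching down. I'll lower a touch more, then release slowly and retreat straight up.

Call:
{"name": "apply_moves", "arguments": {
  "targets": [
    [0.01,0,0,0.0005,0,0,0],
    [0.01,0,0,0.0005,0,0,0],
    [0.05,0,0,0.0005,0,0,0],
    [0.05,0,0,0.0005,0,0,0],
    [0.05,0,0,0.0005,0,0,0],
    [0.05,0,0,0.0005,0,0,0],
    [0.05,0,0,0.0005,0,0,0],
    [0.05,0,0,0.0005,0,0,0]
  ]
}}

```text
t: 24.25
tool_pos: [0.4376, -0.3038, 0.026]
orientation: [3.141, -0.001, 3.046]
ft_force: [-0.1, -0.4, 0.4]
gripper_width: 0.585
gripper_force: 0.0
```

Call:
{"name": "apply_moves", "arguments": {
  "targets": [
    [0.05,0,0,-0.02,0,0,0],
    [0.05,0,0,-0.05,0,0,0],
    [0.05,0,0,-0.09,0,0,0],
    [0.05,0,0,-0.13,0,0,0],
    [0.05,0,0,-0.17,0,0,0],
    [0.05,0,0,-0.2,0,0,0],
    [0.05,0,0,-0.22,0,0,0],
    [0.05,0,0,-0.22,0,0,0]
  ]
}}

```text
t: 25.05
tool_pos: [0.4389, -0.3046, 0.2491]
orientation: [-3.139, 0.004, 3.046]
ft_force: [-0.0, 0.6, -0.8]
gripper_width: 0.584
gripper_force: 0.0
```

```bash
python3 - <<'E'
from h import *
p,C,s=pose(); print(s["t"],p,s["ft_force"],s["gripper_width"])
im=cams.snapshot("side")[:,:,::-1]; old=cv2.imread("pics/side0.png"); s5=cv2.imread("pics/side5.png")
d=lambda a,b,x0,y0,x1,y1:np.abs(a[y0:y1,x0:x1].astype(int)-b[y0:y1,x0:x1]).mean().round(2)
print("mallet low half vs start",d(im,old,315,278,380,312),"mat noise",d(im,old,380,320,440,360))
print("setter+stand vs dropped",d(im,s5,268,160,318,245),"comb/weight/tin",d(im,old,215,165,232,195),d(im,old,300,170,345,205),"glue",d(im,old,352,185,380,230))
g=cv2.inRange(cv2.cvtColor(im,cv2.COLOR_BGR2HSV),(3,70,50),(20,255,255)); g[:250]=0;g[:,:310]=0;g[:,400:]=0;k,l,st,c=cv2.connectedComponentsWithStats(g); print(st[1:],c[1:])
E
```

```text
25.05 [ 0.4389 -0.3046  0.2491] [-0.0229  0.6285 -0.7621] 0.5838754076797213
mallet low half vs start 6.75 mat noise 1.61
setter+stand vs dropped 1.86 comb/weight/tin 1.64 10.79 glue 85.16
[[ 319  258   61   51 1158]] [[353.2979 282.9249]]
```

```bash
python3 - <<'E'
from h import *
im=cams.snapshot("top")[:,:,::-1]; old=cv2.imread("pics/top0.png")
d=lambda x0,y0,x1,y1:np.abs(im[y0:y1,x0:x1].astype(int)-old[y0:y1,x0:x1]).mean().round(2)
print("glue",d(308,90,335,120),"weight/tin",d(228,85,285,118),"comb",d(165,122,185,178),"mallet disc",d(364,158,388,180),"mat",d(300,60,400,85))
s=cams.snapshot("side")[:,:,::-1]; print(proj("side",pose()[0]))
E
```

```text
glue 2.99 weight/tin 3.1 comb 2.99 mallet disc 15.18 mat 2.93
[357.6843 229.4002]
```

```bash
python3 -c "
from station import ticket
print(ticket.sign_off())"
```

```text
the job is handed in; nothing more can be done
None
```

The job is handed in at about 25 s: the setter stands on the die, was driven until the die bottomed (about 29 N from the mallet) and sprang back; the mallet is back on its face and the comb, weight, bottle and tin are unmoved, but I viewed 12 pictures, two over the limit of 10.

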